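# Wind out one strap from the crank feeder and lay it in the drilling nest

## Robot

A 7-joint arm with a two-finger parallel gripper is mounted at the origin on a cart in front of the work surface, level with it; the furniture and walls round the work are solid. World frame = base frame: x ahead of the robot, y to its left, z up, the work surface at z = 0. Lengths are in m, angles in rad, forces in N, time in s.
With the tool pointing down it reaches from about 0.4 to 0.85 m from the base axis. Payload 10.4 kg.
Tool frame: the origin (TCP) lies at the centre of the arm's flange, where the gripper is bolted on; the fingertips stand 182 mm ahead of it and the grasp point (between the pads) lies 164 mm ahead of it; z points along the fingers, y is the line along which they close (so a half turn about z gives the same grasp; the last joint's range is limited). The gripper opens to 87 mm and grips with 3 to 60 N. Pads are 19 mm wide; open, the fingers measure 117 mm over their backs; the gripper's body (75 mm by 190 mm) begins 51 mm behind the grasp point.
Start: joints at [1.197, 0.332, -0.065, 1.46, 0.022, 1.35, -0.088], TCP at [0.215, -0.587, 0.405] pointing down, gripper open.
Joint ranges: [-2.6, 2.6], [-0.5, 2.12], [-1.47, 1.34], [0.16, 2.42], [-1.27, 4.41], [0.06, 2.06], [-2.6, 2.6]. Speed limits (rad/s): [2.22, 2.22, 2.79, 2.79, 3.14, 3.14, 3.14].

## Interface

Orientations are given as a unit quaternion [w, x, y, z].
In Python, from rig import sensors, optics, arm gives the robot as it stands.
- The arm moves only by the shell command python3 -m jog 'ROWS' [FORCE]. ROWS is JSON, a list of rows, each a list of 3 entries, a list of its own where there are three numbers: the opening, from 0 (shut) to 1 (fully open), then the shift along the world's x, y, z in m, then the turn about the world's z in rad. A call has 1 to 10 rows; each row shifts and turns the commanded pose from where the row before left it; what a row does not reach is not made up. A row lasts 1/10 s, in which the tool goes at most 50 mm and 8.59 degrees, less where a joint would pass 70% of its speed; a pose out of reach is approached as far as the arm can. A call with a gripper value outside its range is refused whole. The fingers move at their own pace and stop on an object; FORCE is the grip in N (left out, the last holds). Time passes only in rows, so rows that do not move let the fingers close. It gives the time, the measured TCP pose, the force, the opening and the grip force at its end, in the units of the state.
- sensors.observe(): the state, without advancing time (a new reading comes with each control period).
- optics.get_image(name): name is "scene" or "top"; returns (picture, depth): 480x640x3 uint8, blue, green, red; 480x640 float32, m along the optical axis (not along the pixel's ray), 0 where there is no reading.
- optics.get_calibration(name): a dict with "fx", "fy", "cx", "cy" (pixels), "world_from_camera" (4x4, takes a point from camera to world coordinates). Camera axes: x right, y down, z forward; pixel columns grow to the right and rows downward; lengths in m; the calibration is good to about 2 mm. A picture is of the moment at which its call begins. get_calibration takes no time and is no camera call.
- arm.sign_off(): hands the job in; it is judged then, once.
The state is a dict: "time": time; "joint_positions": joint angles; "joint_vel": joint speeds; "joint_efforts": joint torques, N m; "ee_pos": TCP position; "eef_rot": TCP orientation; "contact_force": force on the tool from outside, world axes, zero at the start; "ft_torque": the same for the moment, N m; "finger_gap": finger opening in m; "grip_force": force on a finger pad.
Only numpy, scipy, OpenCV 4.12 (cv2) and the standard library are available. Lean on these libraries where they do the work, as an engineer would, in place of code of your own. Each camera call takes 0.05 s, during which the arm holds its last target. There are 200 camera calls.

## Task

Turn the feeder's handwheel clockwise until the slide's pointer stands level with the clip on the scale, which pushes the lowest strap part-way out of the magazine, and leave the slide at that mark. Then draw that strap out and lay it flat in the drilling nest, its narrow tongue down between the two cheeks; the tongue is all you can grip at first, so put the strap down and take it again by its wide body. Leave the other straps in the magazine and do not disturb the other things on the bench.

Things in the scene. Friction and masses are not known exactly. Their poses are not given: they have to be found in the camera images.
- feeder: grey feeder bolted to the bench, 90 mm wide (x), 335 mm long (y -68 to +268). Origin on the bench under the magazine's centre. It feeds toward its own -y. The dark magazine (51 x 135 mm, open above, walls up to 70 mm high) has its floor at 24 mm. Behind it (+y) lie the slide, then the gearbox with the handwheel on top.
- feeder_exit (a point): centre of the exit slot (14 mm high, 39 mm wide) in the outer face of the magazine's front gate: feeder x 0, y -67.5, height 29 mm. The strap comes out here over bare bench.
- wheel_axis (a point): point on the vertical axis of the handwheel, 100 mm above the bench (feeder x 0, y +222). The wheel is 100 mm across, its rim top at 72 mm.
- knob_grip (a point): middle of the grip of the black round upright knob on the wheel, 100 mm above the bench (always), 44 mm from the wheel's axis. The knob is 22 mm thick, stands from 74 to 118 mm high and spins freely on its pin, so a gripper can hold it without turning. Swinging it round takes about 2 N. The wheel stays where it is left.
- crank (a joint): handwheel angle in rad, growing clockwise seen from above; 0 (knob on the feeder's -x side) to 21 over several turns. One whole turn clockwise moves the slide 24 mm toward the magazine (3.82 mm per rad). It starts somewhere in the first 0.6 of a turn; about 2 to 3 turns are needed.
- slide (a joint): travel of the slide toward the magazine in m, 0 to 0.08, geared to the handwheel. Its blade first meets the lowest strap at about 0.018.
- pointer (a point): the foot of the slide's dark pointer nose over the aluminium scale (5 mm ticks), on the feeder's -x side, 38 mm above the bench; it moves along the feeder's -y
- clip_mark (a point): tip of the pointed tooth of the clip set on the outer edge of the scale bar, 39 mm above the bench; axes parallel to the feeder's. The pointer is at the mark when the two differ by zero along the clip's (feeder's) y; the tooth ends 8 mm short of the pointer sideways. Fixed.
- clip: the small dark clip (12 mm long) fixed to the scale bar; its place along the scale varies from 95 to 107 mm on the feeder's y
- strap_1: lowest strap in the magazine: plain aluminium flat 120 mm long, 10 mm thick, 0.07-0.14 kg. Its y runs along it: body 36 mm wide from y -10 to +60, tongue 20 mm wide from -60 to -10. Origin on its underside at mid length; centre of mass near y +8. In the magazine its axes are the feeder's.
- strap_tip (a point): middle of the tongue's end on the lowest strap (y -60, half thickness). With the slide at the mark the tongue stands 32 to 45 mm out of the gate, its underside 24 mm above the bench.
- strap_tail (a point): middle of the wide end of the lowest strap (y +60, half thickness). The bench in front of the magazine, from the left of the nest to the pliers (about x 0.39-0.47, y -0.12 to +0.02 in the world), is clear for putting the strap down.
- strap_2: second strap of the stack, same shape; stays in the magazine
- strap_3: third strap, same shape; stays in the magazine
- strap_4: top strap, same shape; stays in the magazine
- nest: drilling nest fixed to the bench, 78 x 143 mm. Origin on the bench under its centre; its y runs along it like the strap's (head with cheeks at -y). The strap rests on a rail 28 mm wide, 14 mm high; its body overhangs 4 mm each side, with bare bench beside it from y -22 to +46. There is 3 mm of play all round.
- nest_head (a point): where strap_tip belongs, 19 mm above the bench. Two cheeks, tops 27 mm above the bench, 26 mm apart, nest y -58 to -22, take the tongue (no room for fingers there); head stop at y -63, as high.
- nest_tail (a point): where strap_tail belongs, 19 mm above the bench. Two tail guides 42 mm apart, nest y +46 to +60, and a tail stop at y +63, tops 24 mm above the bench.
- pliers: red-handled pliers, 47x167x14 mm, lying near the left front; bystander, origin under its centre
- tape_roll: masking tape roll, 105x119x31 mm; bystander, origin under its centre
- carton: small flat carton, 45x65x20 mm, to the right of the feeder; bystander, origin under its centre. A large radio cabinet, fixed, about 0.35 m high, stands right of it beyond world y -0.40 from x 0.42 on
- tub: small tub with a blue lid, 67x67x68 mm, behind on the right; bystander, origin under its centre

How it is judged:
On the way:
1. the slide stands still with its pointer within 2.5 mm of the clip's mark, and the lowest strap's tongue stands out of the gate (y of pointer in the frame of clip_mark between -0.0025 and 0.0025 m and velocity of joint slide between -0.002 and 0.002 m/s and y of strap_tip in the frame of feeder between -0.122 and -0.093 m), for 0.2 s.
At the end, for the whole second after the job is handed in: The lowest strap lies at rest and flat in the drilling nest, tongue between the cheeks, each of its two end points within 6.5 mm of its place; the slide's pointer is within 2.5 mm of the clip's mark along the scale; the other three straps are in the magazine (within 90 mm of the feeder's origin) (distance between strap_tip and nest_head below 0.0065 m and distance between strap_tail and nest_tail below 0.0065 m and linear speed of strap_1 below 0.01 m/s and y of pointer in the frame of clip_mark between -0.0025 and 0.0025 m and distance between each of strap_2, strap_3, strap_4 and feeder below 0.09 m); the robot touches nothing.
It fails at once if the red-handled pliers is shifted by more than 30 mm (distance of pliers from where it was at the start of the episode above 0.03 m).
It fails at once if the masking tape roll is shifted by more than 30 mm (distance of tape_roll from where it was at the start of the episode above 0.03 m).
It fails at once if the small flat carton is shifted by more than 30 mm (distance of carton from where it was at the start of the episode above 0.03 m).
It fails at once if the lidded tub is shifted by more than 30 mm (distance of tub from where it was at the start of the episode above 0.03 m).
It fails at once if another strap leaves the magazine (not (distance between strap_2 and feeder below 0.09 m) or not (distance between strap_3 and feeder below 0.09 m) or not (distance between strap_4 and feeder below 0.09 m)).
It also fails if it takes over 72 s, if anything falls off the work surface, if the arm or the gripper's body presses on something with over 40 N, if the wrist force passes 120 N, or if a joint passes its speed limit or range.

## Working session

There is one attempt and no reset: what is moved stays moved. The work goes in short steps, Python scripts to look and compute and a shell command to move; the robot and the scene stay as the last step left them, time stands still between calls to the robot, and variables do not carry over. Pictures are saved under pics/ and viewed, at most 10 in all, crops included, and the job is handed in when it is done.

```bash
mkdir -p pics; ls
python3 - <<'E'
from rig import sensors, optics
import cv2,numpy as np
s=sensors.observe();print({k:np.round(v,3).tolist() for k,v in s.items()})
for n in("scene","top"):
    im,d=optics.get_image(n);cv2.imwrite(f"pics/{n}0.png",im);np.save(f"pics/{n}0.npy",d)
    c=optics.get_calibration(n);print(n,{k:np.round(v,4).tolist() for k,v in c.items()})
E
```

```text
pics
{'time': 0.0, 'joint_positions': [1.197, 0.333, -0.065, 1.461, 0.022, 1.35, -0.089], 'joint_vel': [0.001, 0.001, 0.001, -0.0, -0.001, -0.001, -0.0], 'joint_efforts': [0.0, -62.326, 0.025, -38.99, -0.061, 0.04, 0.0], 'ee_pos': [0.215, -0.587, 0.404], 'eef_rot': [-0.001, 0.985, 0.175, -0.0], 'contact_force': [-0.068, -0.397, -0.021], 'ft_torque': [0.005, 0.009, 0.01], 'grip_force': 0.0, 'finger_gap': 0.087}
scene {'fx': 535.4043, 'fy': 535.4043, 'cx': 319.8536, 'cy': 236.423, 'world_from_camera': [[-0.6754, -0.5025, 0.5397, -0.1011], [-0.7374, 0.4616, -0.493, 0.5524], [-0.0014, -0.731, -0.6823, 0.8754], [0.0, 0.0, 0.0, 1.0]]}
top {'fx': 563.3712, 'fy': 563.3712, 'cx': 321.0463, 'cy': 237.983, 'world_from_camera': [[0.0008, -0.9968, 0.0793, 0.4305], [-0.9999, 0.0001, 0.0114, -0.0309], [-0.0114, -0.0793, -0.9968, 1.2493], [0.0, 0.0, 0.0, 1.0]]}
```

View pics/top0.png

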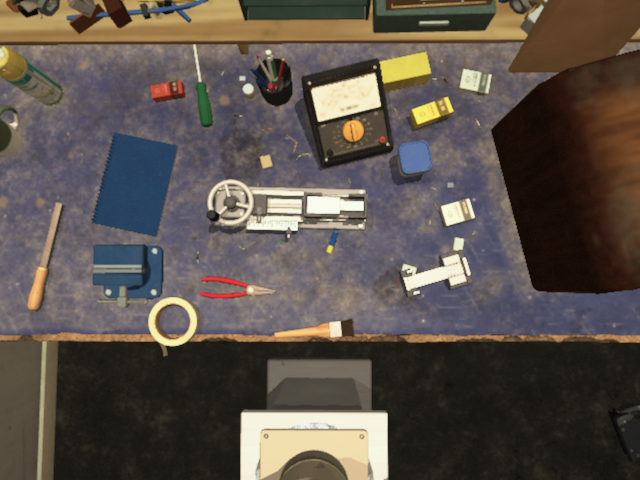

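View pics/scene0.png

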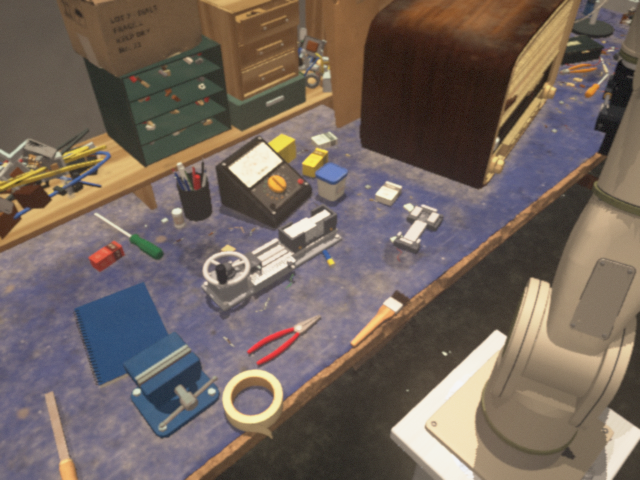

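The top view shows the feeder with its wheel at about (232,203), knob at (213,216) and exit at (366,208). The nest is at about (436,273), head or tail unclear. I'll enlarge that area.

Run:
```python
import cv2,numpy as np
im=cv2.imread("pics/top0.png")
a=cv2.resize(im[175:250,200:380],None,fx=4.4,fy=4.4,interpolation=cv2.INTER_CUBIC)
b=cv2.resize(im[240:310,390:480],None,fx=3.7,fy=3.7,interpolation=cv2.INTER_CUBIC)
s=cv2.imread("pics/scene0.png");c=cv2.resize(s[195:260,380:450],None,fx=3.7,fy=3.7,interpolation=cv2.INTER_CUBIC)
o=np.zeros((a.shape[0]+max(b.shape[0],c.shape[0]),a.shape[1],3),np.uint8)
o[:a.shape[0]]=a;o[a.shape[0]:a.shape[0]+b.shape[0],:b.shape[1]]=b;o[a.shape[0]:a.shape[0]+c.shape[0],400:400+c.shape[1]]=c
cv2.imwrite("pics/crop0.png",o);print(o.shape)
```

```text
(589, 792, 3)
```

View pics/crop0.png

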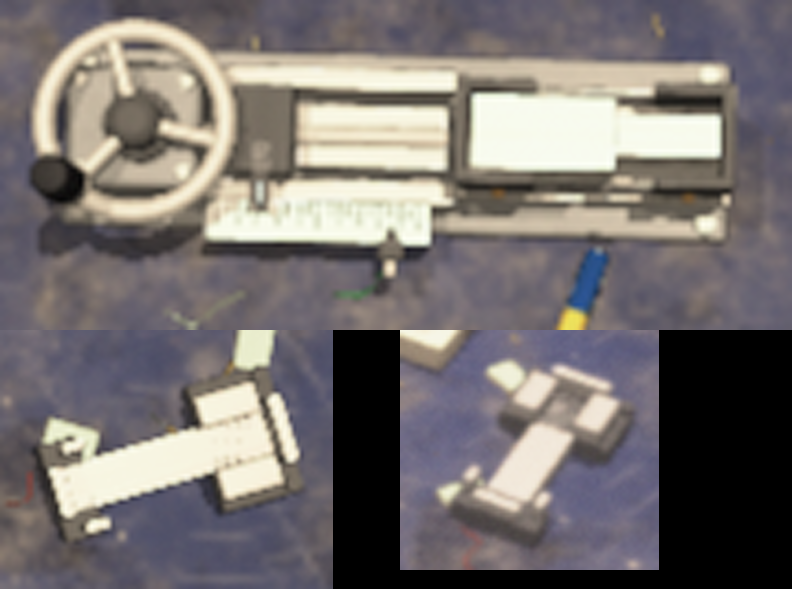

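The crops show the wheel centre at px (230.6,201.9), knob top (212.7,215.5), pointer foot about (259,220.5), clip tooth (288.6,228.4), magazine centre (335.8,205.5). In the nest, the cheeks (head) are on the right at mean px (454.6,359.2-240 offset) and the tail is on the left, yawed about 15°.

```bash
cat > h.py <<'E'
import cv2,numpy as np
from rig import optics,sensors
def ray(n,u,v,z):
    c=optics.get_calibration(n);T=np.array(c["world_from_camera"])
    d=T[:3,:3]@[(u-c["cx"])/c["fx"],(v-c["cy"])/c["fy"],1];o=T[:3,3]
    return (o+d*(z-o[2])/d[2])
def pix(n,p):
    c=optics.get_calibration(n);T=np.linalg.inv(np.array(c["world_from_camera"]));q=T[:3,:3]@np.array(p)+T[:3,3]
    return np.array([c["fx"]*q[0]/q[2]+c["cx"],c["fy"]*q[1]/q[2]+c["cy"]])
def rot(a): return np.array([[np.cos(a),-np.sin(a)],[np.sin(a),np.cos(a)]])
def grab(n):
    im,d=optics.get_image(n); return im,d
E
python3 - <<'E'
from h import *
A=lambda x,y,z:ray("top",200+x/4.4,175+y/4.4,z)[:2]
W=A(134.5,118.5,.070);M=A(597.5,134,.070)
K=A(56,176,.118);P=A(259,206,.038);C=A(389,237,.039)
v=W-M;th=np.arctan2(-v[0],v[1]);print("W",W,"M",M,"th",th,"dist",np.linalg.norm(v))
R=rot(th);F=W-R@[0,.222];print("F from wheel",F,"from mag",M)
k=R.T@(K-W);print("knob",K,k,np.linalg.norm(k),"crank",np.arctan2(k[1],-k[0]))
print("P,C in feeder",R.T@(P-M),R.T@(C-M))
# nest bright parts
im=cv2.imread("pics/top0.png");b=im[240:310,390:480]
u=cv2.resize(b,None,fx=4,fy=4,interpolation=cv2.INTER_CUBIC)
for t in (150,185):
  m=(u.min(2)>t).astype(np.uint8)
  n,l,s,c=cv2.connectedComponentsWithStats(m)
  for i in range(1,n):
    if s[i,4]>150:
      r=cv2.minAreaRect(cv2.findContours((l==i).astype(np.uint8),0,2)[0][0]);print(t,s[i,4],np.round(r[0],1),np.round(r[1],1),round(r[2],1))
A=lambda x,y,z:ray("top",390+x/3.7,240+y/3.7,z)[:2]
H=A(239,441-330,.027);T=A(81,484-330,.024);v=T-H;print("nest cheeks",H,"guides",T,np.linalg.norm(v),np.arctan2(-v[0],v[1]))
for n,d in(("t",-.0),):print(H+v*40/93)
E
```

```text
W [0.60088523 0.17396552] M [ 0.59321157 -0.04848784] th -0.034481915077495776 dist 0.22258567466776621
F from wheel [ 0.59323176 -0.04790251] from mag [ 0.59321157 -0.04848784]
knob [0.56729138 0.20146986] [-0.0345221   0.02632984] 0.043416994902386374 crank 0.6515766255941098
P,C in feeder [-0.03686453  0.16488425] [-0.0500756   0.10023648]
150 1494 [274.5  20.5] [41. 41.] 90.0
150 17803 [174.8 134.9] [119.4 246.4] 79.2
150 1136 [306.6 105.1] [76.6 17.4] 72.5
150 299 [105.6 209.7] [13.3 26.6] 74.1
185 1226 [274.7  18.6] [33.  42.6] 9.2
185 15684 [174.4 135.2] [115.9 243.6] 79.0
185 848 [306.5 105.2] [74.  13.9] 72.6
185 195 [105.6 209.7] [10.3 23.4] 74.1
nest cheeks [ 0.45838601 -0.30560916] guides [ 0.43328068 -0.21364182] 0.09533241511815355 0.26648816415764887
[ 0.44758802 -0.26605332]
```

```bash
python3 -m jog '[[1,[0.018,0.038,0],0.06],[1,[0.018,0.038,0],0.06],[1,[0.018,0.038,0],0.06],[1,[0.018,0.038,0],0.06],[1,[0.018,0.038,0],0.06],[1,[0.018,0.038,0],0.06],[1,[0.018,0.038,0],0.06],[1,[0.018,0.038,0],0.06],[1,[0.018,0.038,0],0.06],[1,[0.018,0.038,0],0.06]]' 10; python3 -m jog '[[1,[0.018,0.038,0],0.06],[1,[0.018,0.038,0],0.06],[1,[0.018,0.038,0],0.06],[1,[0.018,0.038,0],0.06],[1,[0.018,0.038,0],0.06],[1,[0.018,0.038,0],0.06],[1,[0.018,0.038,0],0.06],[1,[0.018,0.038,0],0.06],[1,[0.018,0.038,0],0.06],[1,[0,0,0],0.05]]'
```

```text
time: 1.1
ee_pos: [0.3951, -0.2052, 0.4047]
eef_rot: [0.0, 0.889, 0.459, -0.0]
contact_force: [0.1, -0.4, 0.5]
finger_gap: 0.0868
grip_force: 0.0
time: 2.1
ee_pos: [0.5569, 0.1406, 0.4041]
eef_rot: [-0.002, 0.714, 0.7, 0.001]
contact_force: [-0.6, 0.3, -0.2]
finger_gap: 0.0869
grip_force: 0.0
```

```bash
python3 -m jog '[[1,[0.01,0.041,0],-0.01],[1,[0,0.02,-0.03],0],[1,[0,0,-0.03],0],[1,[0,0,0],0]]'
```

```text
time: 2.5
ee_pos: [0.5657, 0.1959, 0.3406]
eef_rot: [-0.002, 0.721, 0.693, -0.003]
contact_force: [-0.1, -1.3, 0.3]
finger_gap: 0.0873
grip_force: 0.0
```

Run:
```python
from h import *
s=sensors.observe();print(s["ee_pos"])
im,d=grab("top");cv2.imwrite("pics/top1.png",im)
im,d=grab("scene");cv2.imwrite("pics/scene1.png",im)
o=im[215:325,180:360];cv2.imwrite("pics/c1.png",cv2.resize(o,None,fx=4.4,fy=4.4,interpolation=cv2.INTER_CUBIC))
t=cv2.imread("pics/scene0.png")[215:325,180:360]
W=[.6009,.1740,.072];print("pred wheel px",pix("scene",W),"knob top",pix("scene",[.5668,.2018,.118]),"C",pix("scene",[*(np.array([.5932,-.0482])+rot(-.0345)@[-.050,.100]),.039]))
```

```text
[0.56569415 0.19590104 0.34063356]
pred wheel px [226.59295237 265.23697235] knob top [222.21095729 265.11375891] C [288.44181934 261.9724396 ]
```

View pics/c1.png

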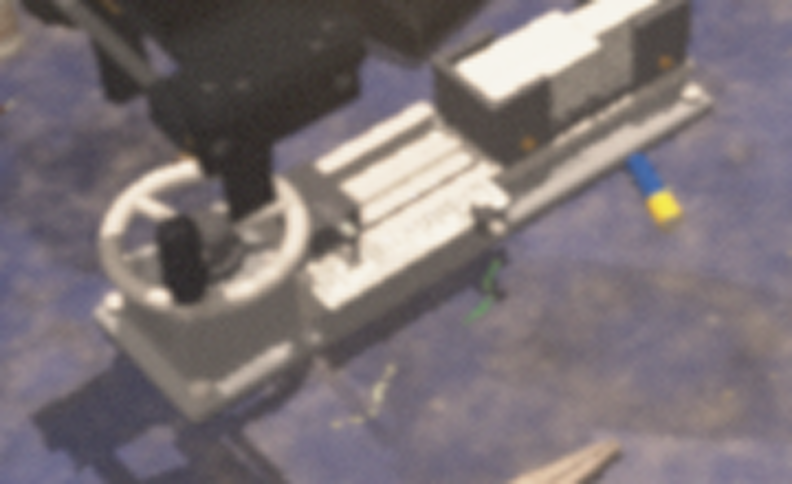

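Scene crop: the wheel centre at (205,234) and knob at (180,222) agree with the predictions to about 3 mm. The gripper is open above the knob, so I'll descend and close.

```bash
python3 -m jog '[[1,[0.002,0.007,-0.037],0],[1,[0,0,-0.04],0],[1,[0,0,0],0],[0.1,[0,0,0],0],[0.1,[0,0,0],0],[0.1,[0,0,0],0],[0.1,[0,0,0],0],[0.1,[0,0,0],0]]' 25
python3 - <<'E'
import numpy as np
W=np.array([.6009,.1740]);a=0.65;th=-.0345
R=np.array([[np.cos(th),-np.sin(th)],[np.sin(th),np.cos(th)]])
ps=[R@(.044*np.array([-np.cos(a+i*np.pi/10),np.sin(a+i*np.pi/10)])) for i in range(21)]
print((W+ps[0]).round(4))
for p,q in zip(ps,ps[1:]):print(np.round(q-p,3).tolist())
E
```

```text
time: 3.4
ee_pos: [0.569, 0.2031, 0.2686]
eef_rot: [0.0, 0.721, 0.693, 0.0]
contact_force: [0.3, -0.8, -0.5]
finger_gap: 0.0553
grip_force: 0.0
[0.5668 0.2018]
[0.01, 0.009]
[0.013, 0.006]
[0.014, 0.001]
[0.013, -0.003]
[0.012, -0.007]
[0.009, -0.01]
[0.006, -0.013]
[0.001, -0.014]
[-0.003, -0.013]
[-0.007, -0.012]
[-0.01, -0.009]
[-0.013, -0.006]
[-0.014, -0.001]
[-0.013, 0.003]
[-0.012, 0.007]
[-0.009, 0.01]
[-0.006, 0.013]
[-0.001, 0.014]
[0.003, 0.013]
[0.007, 0.012]
```

```bash
python3 -m jog '[[0.1,[0,0,0],0],[0.1,[0,0,0],0],[0.1,[0,0,0],0],[0.1,[0,0,0],0],[0.1,[0,0,0],0],[0.1,[0,0,0],0],[0.1,[0,0,0],0]]'
```

```text
time: 4.1
ee_pos: [0.5687, 0.2031, 0.2677]
eef_rot: [-0.0, 0.721, 0.693, -0.0]
contact_force: [-0.7, 0.5, -0.4]
finger_gap: 0.0206
grip_force: 25.0
```

```bash
python3 -m jog '[[0.1,[0.010,0.009,0],0],[0.1,[0.013,0.006,0],0],[0.1,[0.014,0.001,0],0],[0.1,[0.013,-0.003,0],0],[0.1,[0.012,-0.007,0],0],[0.1,[0.009,-0.010,0],0],[0.1,[0.006,-0.013,0],0],[0.1,[0.001,-0.014,0],0],[0.1,[-0.003,-0.013,0],0],[0.1,[-0.007,-0.012,0],0]]'
```

```text
time: 5.1
ee_pos: [0.6366, 0.1472, 0.2677]
eef_rot: [-0.0, 0.721, 0.693, 0.001]
contact_force: [-1.6, 4.0, 1.5]
finger_gap: 0.0207
grip_force: 25.0
```

```bash
python3 -m jog '[[0.1,[-0.010,-0.009,0],0],[0.1,[-0.013,-0.006,0],0],[0.1,[-0.014,-0.001,0],0],[0.1,[-0.013,0.003,0],0],[0.1,[-0.012,0.007,0],0],[0.1,[-0.009,0.010,0],0],[0.1,[-0.006,0.013,0],0],[0.1,[-0.001,0.014,0],0],[0.1,[0.003,0.013,0],0],[0.1,[0.007,0.012,0],0]]'
python3 -m jog '[[0.1,[0.010,0.009,0],0],[0.1,[0.013,0.006,0],0],[0.1,[0.014,0.001,0],0],[0.1,[0.013,-0.003,0],0],[0.1,[0.012,-0.007,0],0],[0.1,[0.009,-0.010,0],0],[0.1,[0.006,-0.013,0],0],[0.1,[0.001,-0.014,0],0],[0.1,[-0.003,-0.013,0],0],[0.1,[-0.007,-0.012,0],0]]'
python3 -m jog '[[0.1,[-0.010,-0.009,0],0],[0.1,[-0.013,-0.006,0],0],[0.1,[-0.014,-0.001,0],0],[0.1,[-0.013,0.003,0],0],[0.1,[-0.012,0.007,0],0],[0.1,[-0.009,0.010,0],0],[0.1,[-0.006,0.013,0],0],[0.1,[-0.001,0.014,0],0],[0.1,[0.003,0.013,0],0],[0.1,[0.007,0.012,0],0]]'
```

```text
time: 6.1
ee_pos: [0.5684, 0.2032, 0.2677]
eef_rot: [0.0, 0.721, 0.693, -0.001]
contact_force: [2.4, -5.1, -0.6]
finger_gap: 0.0206
grip_force: 25.0
time: 7.1
ee_pos: [0.6369, 0.1475, 0.2677]
eef_rot: [-0.001, 0.721, 0.693, 0.001]
contact_force: [-3.3, 5.1, 1.8]
finger_gap: 0.0207
grip_force: 25.0
time: 8.1
ee_pos: [0.5685, 0.2033, 0.2677]
eef_rot: [0.0, 0.721, 0.693, -0.001]
contact_force: [2.4, -4.3, 0.1]
finger_gap: 0.0208
grip_force: 25.0
```

Run:
```python
from h import *
im,d=grab("top");cv2.imwrite("pics/top2.png",im)
a=cv2.resize(im[185:250,190:380],None,fx=4.2,fy=4.2,interpolation=cv2.INTER_CUBIC)
im,d=grab("scene");cv2.imwrite("pics/scene2.png",im)
b=cv2.resize(im[215:285,190:380],None,fx=4.2,fy=4.2,interpolation=cv2.INTER_CUBIC)
o=np.vstack([a,b]);cv2.imwrite("pics/c2.png",o);print(o.shape)
```

```text
(567, 798, 3)
```

View pics/c2.png

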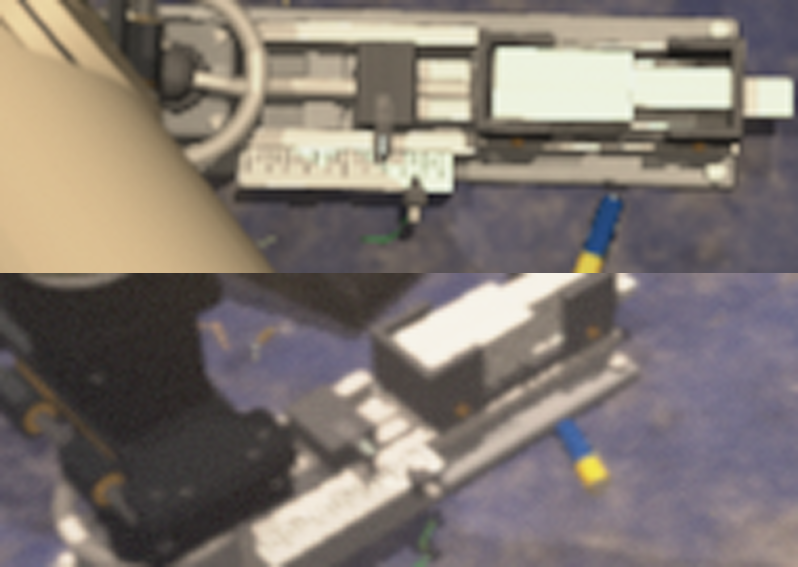

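Top crop: the pointer nose is at (381,150), clip tooth at (414,180), so about 16.7 mm remain. The tongue is emerging at (768,97). I'll go 12 of ~14 steps further, then measure.

```bash
python3 -m jog '[[0.1,[0.010,0.009,0],0],[0.1,[0.013,0.006,0],0],[0.1,[0.014,0.001,0],0],[0.1,[0.013,-0.003,0],0],[0.1,[0.012,-0.007,0],0],[0.1,[0.009,-0.010,0],0],[0.1,[0.006,-0.013,0],0],[0.1,[0.001,-0.014,0],0],[0.1,[-0.003,-0.013,0],0],[0.1,[-0.007,-0.012,0],0]]'
python3 -m jog '[[0.1,[-0.010,-0.009,0],0],[0.1,[-0.013,-0.006,0],0],[0.1,[0,0,0],0],[0.1,[0,0,0],0]]'
python3 - <<'E'
from h import *
im,d=grab("top");cv2.imwrite("pics/top3.png",im)
a=cv2.resize(im[212:240,260:310],None,fx=10,fy=10,interpolation=cv2.INTER_CUBIC)
im,d=grab("scene");cv2.imwrite("pics/scene3.png",im)
b=cv2.resize(im[245:275,265:315],None,fx=10,fy=10,interpolation=cv2.INTER_CUBIC)
o=np.vstack([a,b]);cv2.imwrite("pics/c3.png",o);print(o.shape)
E
```

```text
time: 9.2
ee_pos: [0.6366, 0.1469, 0.2677]
eef_rot: [-0.001, 0.721, 0.693, 0.001]
contact_force: [-3.9, 5.1, 2.1]
finger_gap: 0.0204
grip_force: 25.0
time: 9.6
ee_pos: [0.614, 0.131, 0.2678]
eef_rot: [0.001, 0.721, 0.692, -0.0]
contact_force: [-1.3, -2.0, 0.6]
finger_gap: 0.0206
grip_force: 25.0
(580, 500, 3)
```

View pics/c3.png

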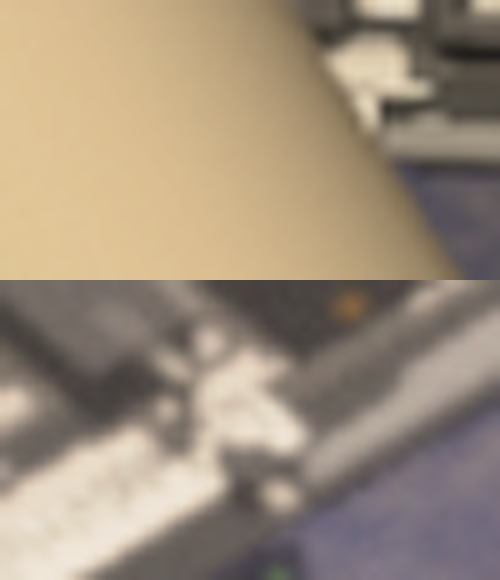

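Top view is occluded by the arm here; the scene crop shows pointer and clip nearly level. I'll get the remaining distance from the previous top picture, subpixel.

Run:
```python
from h import *
R=rot(-.0345)
for n,(pr,pc),(cr,cc) in(("top0",((218,222),(252,266)),((225,236),(280,298))),("top2",((218,223),(273,289)),((225,236),(282,296)))):
    g=cv2.cvtColor(cv2.imread(f"pics/{n}.png"),cv2.COLOR_BGR2GRAY)
    print(n);print(g[pr[0]:pr[1],pc[0]:pc[1]]);print(g[cr[0]:cr[1],cc[0]:cc[1]])
```

```text
top0
[[218 218 218 218 189 127 187 198 132 188 220 220 233 243]
 [204 200 199 205 178 119 187 197 130 191 224 225 237 244]
 [204 202 212 223 182 119 166 174 131 203 235 239 236 238]
 [216 213 224 236 185 144 128 117 139 215 232 239 230 209]]
[[241 222 237 248 248 237 232 248 245 245 236 232 245 245 237 233 249 226]
 [244 238 243 248 248 236 233 244 223 228 241 239 248 248 231 226 248 226]
 [247 248 247 247 247 244 243 230 153 177 231 243 248 248 241 239 248 222]
 [248 248 248 247 248 248 248 219 103 124 217 247 247 247 248 248 248 219]
 [223 231 238 238 238 233 223 179 112 122 180 239 248 248 248 248 248 220]
 [120 144 166 165 163 151 126 118 121 123 128 173 207 208 208 208 209 168]
 [ 54  55  54  49  48  58  90 112 114 113 110  86  44  47  50  50  53  79]
 [ 51  51  50  48  47  61  92 110 113 112 110  86  44  47  47  48  62  90]
 [ 50  50  47  48  45  55  76  94  97  93  89  70  43  49  49  63  86  97]
 [ 82  82  83  83  70  54  58 127 182 156  84  75  72  76  78  87  96  97]
 [103 103 104 103  85  60  58 162 227 199  97  94  92  95  97 100 100  98]]
top2
[[230 230 230 230 230 202 1
[... 258 characters left out ...]
 201 200 114 118  83 142 186 199 196 208 226 204]]
[[221 238 238 221 216 238 233 232 220 216 233 232 221 217]
 [223 237 237 221 216 232 202 211 226 223 238 238 215 207]
 [222 227 232 231 230 213 136 158 215 229 237 237 227 225]
 [216 217 222 232 237 198  91 110 194 237 237 236 237 237]
 [201 201 198 202 199 161 101 109 162 224 238 238 238 238]
 [135 132 129 121 106 106 107 109 114 154 185 185 185 185]
 [ 45  43  43  48  73  96 101 100  99  77  38  42  43  46]
 [ 44  42  41  49  70  89  98  99  98  76  40  43  43  41]
 [ 42  41  41  43  59  73  81  82  79  62  40  43  43  56]
 [ 66  64  55  38  43  96 139 122  68  62  64  67  70  77]
 [ 80  78  65  40  41 120 181 155  78  76  81  85  87  89]]
```

```bash
python3 -m jog '[[0.1,[-0.009,-0.001,0],0],[0.1,[-0.009,0,0],0],[0.1,[-0.008,0.002,0],0],[0.1,[-0.008,0.003,0],0],[0.1,[0,0,0],0],[0.1,[0,0,0],0],[0.7,[0,0,0],0],[0.7,[0,0,0],0],[0.7,[0,0,0],0],[0.7,[0,0,0],0]]'
python3 -m jog '[[1,[0,0,0.03],0],[1,[0,0,0.04],0],[1,[0,-0.04,0.02],0],[1,[0,-0.045,0],0],[1,[0,-0.045,0],0],[1,[0,-0.045,0],0],[1,[0,-0.045,0],0],[1,[0,-0.045,0],0],[1,[0,-0.045,0],0],[1,[0,-0.02,0],0]]'
python3 - <<'E'
from h import *
im,d=grab("top");cv2.imwrite("pics/top4.png",im)
g=cv2.cvtColor(im,cv2.COLOR_BGR2GRAY);print(g[217:232,278:298])
a=cv2.resize(im[185:250,280:400],None,fx=4.4,fy=4.4,interpolation=cv2.INTER_CUBIC)
im,d=grab("scene");cv2.imwrite("pics/scene4.png",im)
b=cv2.resize(im[200:275,270:390],None,fx=4.2,fy=4.2,interpolation=cv2.INTER_CUBIC)
b=cv2.copyMakeBorder(b,0,0,0,a.shape[1]-b.shape[1],0)
o=np.vstack([a,b]);cv2.imwrite("pics/c4.png",o);print(o.shape)
E
```

```text
time: 10.7
ee_pos: [0.5799, 0.1365, 0.2678]
eef_rot: [-0.0, 0.721, 0.693, 0.0]
contact_force: [0.7, 0.8, -0.1]
finger_gap: 0.0448
grip_force: 0.0
time: 11.7
ee_pos: [0.5791, -0.1991, 0.3574]
eef_rot: [0.0, 0.723, 0.691, -0.001]
contact_force: [-0.2, -0.3, -0.5]
finger_gap: 0.0868
grip_force: 0.0
[[230 229 230 230 219 198 199 194 169 125 116 129 120 139 163 163 174 194
  206 212]
 [229 229 229 229 229 229 229 229 201 126 131 149 134 168 204 205 218 230
  230 229]
 [231 231 230 230 231 231 231 231 205 127 147 159 124 170 206 207 220 230
  230 230]
 [222 215 204 202 203 204 203 200 174 118 159 169 107 150 185 184 196 211
  211 219]
 [211 199 213 201 197 200 197 185 143 120 132 134  93 152 195 195 192 205
  218 200]
 [214 205 231 215 222 225 223 219 167 136 103  85  95 175 205 211 220 223
  237 198]
 [212 203 225 202 222 225 222 224 182 141 115 100 115 180 187 198 225 222
  237 198]
 [227 225 226 203 222 232 231 225 207 207 203 201 176 192 210 213 226 222
  237 200]
 [237 237 226 200 220 237 237 220 215 237 233 231 219 214 232 231 220 216
  237 206]
 [236 236 231 222 228 236 236 220 215 231 201 209 225 222 237 237 214 206
  238 206]
 [236 236 236 236 235 236 236 230 229 213 135 158 213 229 236 236 226 223
  236 200]
 [236 236 236 236 236 236 236 236 236 196  90 110 193 236 236 236 236 236
  236 197]
 [201 203 203 213 221 221 221 215 202 160 100 106 161 222 237 237 237 237
  238 197]
 [102 104 106 128 148 147 144 135 112 104 106 108 114 153 184 183 185 185
  186 149]
 [ 46  47  47  47  45  44  44  51  80  99 100 100  97  76  37  43  43  45
   47  68]]
(601, 528, 3)
```

View pics/c4.png

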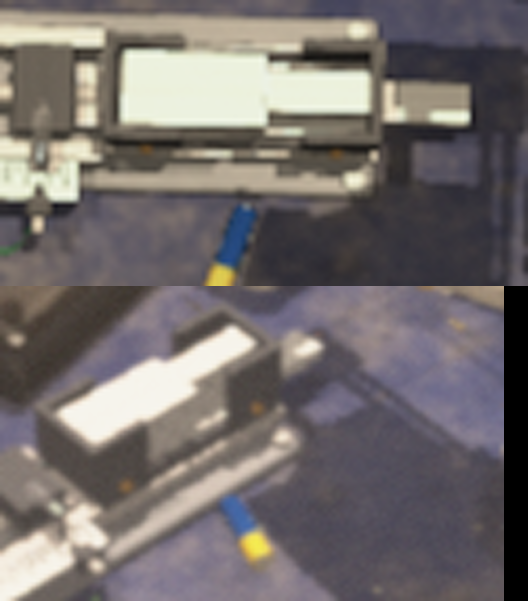

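The pointer nose (col 288.5) is level with the tooth (col 288.4), so the slide is at the mark. The tongue protrudes to px (386.8,208.4) in the top view.

Run:
```python
from h import *
im=cv2.imread("pics/top4.png");g=cv2.cvtColor(im,cv2.COLOR_BGR2GRAY)
print(g[200:217,366:392])
tip=ray("top",386.6,208.4,.034)[:2];gate=ray("top",280+382/4.4,185+103/4.4,.029);print("tip",tip,"gate~",gate)
F=np.array([.5932,-.0482])
for th in(-.0345,-.028):print(rot(th).T@(tip-F),"exit",F+rot(th)@[0,-.0675])
s=sensors.observe();print(s["ee_pos"],s["contact_force"])
im=cv2.imread("pics/scene4.png");print("scene pred tip top",pix("scene",[*tip,.034]),"crop",(pix("scene",[*tip,.034])-[270,200])*4.2+[0,286])
```

```text
[[ 92  71  55  57  54  50  49  49  50  52  54  56  58  57  53  51  49  48
   48  46  42  42  43  45  51  50]
 [ 91  68  52  55  52  49  47  48  50  50  50  53  54  53  52  51  51  52
   50  49  45  44  45  47  51  52]
 [ 90  63  42  47  47  47  46  46  48  49  49  50  50  50  52  52  53  53
   51  48  47  46  46  48  51  53]
 [103 120 136 112  83  92  91  95  97  93  91  84  74  76  76  74  68  63
   59  57  52  48  49  50  52  52]
 [112 169 206 170 121 137 136 137 138 136 135 130 126 127 126 124 122 119
  117 119  96  53  52  51  49  49]
 [112 182 220 181 131 150 150 150 150 149 150 149 149 150 149 149 149 149
  149 150 121  52  54  51  49  46]
 [113 181 216 171 130 148 148 147 147 147 147 148 148 147 147 147 146 146
  147 149 119  51  53  51  47  45]
 [113 180 215 171 131 149 149 147 148 148 147 147 147 147 147 146 146 147
  147 149 118  49  51  51  47  47]
 [111 182 218 174 132 151 151 151 152 150 150 150 150 150 150 149 149 148
  150 152 121  44  48  51  48  48]
 [111 180 220 203 189 185 159 150 150 150 150 150 149 150 149 149 148 148
  148 151 118  39  46  51  48  48]
 [110 178 
[... 397 characters left out ...]
119  81  37  44  49  47  46]
 [ 83  54  47  46  44  43  41  38  38  36  39  36  36  37  38  38  38  41
   42  38  38  36  43  47  48  48]
 [ 83  53  47  45  44  43  41  42  39  38  37  38  36  37  37  35  38  47
   55  54  54  54  53  50  47  50]
 [ 85  49  44  45  44  43  44  42  42  41  36  37  38  37  35  35  36  53
   66  66  66  67  61  51  47  51]]
tip [ 0.59165301 -0.15925046] gate~ [ 0.59232557 -0.11670702  0.029     ]
[ 0.00228441 -0.11103774] exit [ 0.59087171 -0.11565983]
[ 0.00156262 -0.11105024] exit [ 0.59131025 -0.11567354]
[ 0.57926701 -0.19824442  0.35727986] [ 0.8194677  -0.08857805  0.39612582]
scene pred tip top [343.78809187 211.07813002] crop [309.90998586 332.5281461 ]
```

```bash
python3 -m jog '[[1,[0.006,0.028,-0.02],0],[1,[0.006,0.028,-0.04],0],[1,[0,0,-0.045],0],[0.7,[0,0,-0.04],0],[0.6,[0,0,-0.019],0],[0.4,[0,0,0],0],[0.3,[0,0,0],0],[0.15,[0,0,0],0],[0.1,[0,0,0],0],[0.1,[0,0,0],0]]' 40
```

```text
time: 12.8
ee_pos: [0.5921, -0.138, 0.1949]
eef_rot: [0.001, 0.721, 0.693, 0.0]
contact_force: [-0.2, 0.2, 0.9]
finger_gap: 0.0388
grip_force: 0.0
```

```bash
python3 -m jog '[[0.1,[0,0,0],0],[0.1,[0,0,0],0],[0.1,[0,0,0],0]]'
```

```text
time: 13.1
ee_pos: [0.5918, -0.138, 0.1939]
eef_rot: [0.0, 0.721, 0.693, 0.0]
contact_force: [-0.2, -0.8, 2.5]
finger_gap: 0.0194
grip_force: 40.0
```

```bash
python3 -m jog '[[0.1,[0,-0.008,0],0],[0.1,[-0.001,-0.012,0],0]]'; python3 -m jog '[[0.1,[0,-0.015,0],0],[0.1,[-0.001,-0.015,0],0],[0.1,[0,-0.015,0],0],[0.1,[-0.001,-0.02,0],0],[0.1,[0,-0.02,0],0],[0.1,[0,0,0],0]]'
```

```text
time: 13.3
ee_pos: [0.5912, -0.1557, 0.194]
eef_rot: [-0.001, 0.72, 0.694, 0.001]
contact_force: [0.5, 7.1, 0.7]
finger_gap: 0.0195
grip_force: 40.0
time: 13.9
ee_pos: [0.5878, -0.2477, 0.1933]
eef_rot: [0.001, 0.723, 0.691, -0.001]
contact_force: [-0.8, -0.0, -1.3]
finger_gap: 0.0193
grip_force: 40.0
```

```bash
python3 -m jog '[[0.1,[0,0,0.04],0.03],[0.1,[0,0,0.04],0.06],[0.1,[-0.023,0.026,0],0.05],[0.1,[-0.024,0.027,0],0.05],[0.1,[-0.024,0.027,0],0.05],[0.1,[-0.024,0.027,0],0.03],[0.1,[-0.024,0.027,0],0.02],[0.1,[-0.024,0.026,0],0],[0.1,[0,0,-0.03],0],[0.1,[0,0,-0.03],0]]'; python3 -m jog '[[0.1,[0,0,-0.02],0],[0.1,[0,0,-0.008],0],[0.1,[0,0,0],0]]'
```

```text
time: 14.9
ee_pos: [0.4456, -0.0828, 0.2142]
eef_rot: [0.002, 0.613, 0.79, -0.0]
contact_force: [0.7, -0.0, -2.0]
finger_gap: 0.0199
grip_force: 40.0
time: 15.2
ee_pos: [0.4455, -0.0828, 0.1852]
eef_rot: [-0.001, 0.613, 0.79, -0.0]
contact_force: [-0.2, -0.9, -0.6]
finger_gap: 0.0197
grip_force: 40.0
```

```bash
python3 -m jog '[[0.1,[0,0,-0.002],0],[0.6,[0,0,0],0],[0.6,[0,0,0],0],[0.6,[0,0,0],0],[0.6,[0,0,0],0],[0.6,[0,0,0],0],[0.6,[0,0,0.02],0],[0.6,[0,0,0.045],0],[0.8,[0,0.045,0.03],0],[0.8,[0,0.045,0],0]]' 20; python3 -m jog '[[0.8,[0,0.045,0],0],[0.8,[0,0.045,0],0],[0.8,[0,0.045,0],0],[0.8,[0,0.045,0],0]]'
python3 - <<'E'
from h import *
im,d=grab("top");cv2.imwrite("pics/top5.png",im)
cv2.imwrite("pics/c5.png",cv2.resize(im[180:330,270:490],None,fx=3.6,fy=3.6,interpolation=cv2.INTER_CUBIC))
E
```

```text
time: 16.2
ee_pos: [0.4471, 0.0039, 0.28]
eef_rot: [0.003, 0.615, 0.789, 0.001]
contact_force: [1.1, 0.9, -0.7]
finger_gap: 0.0613
grip_force: 0.0
time: 16.6
ee_pos: [0.4455, 0.1852, 0.2767]
eef_rot: [0.0, 0.614, 0.79, 0.0]
contact_force: [1.5, -0.1, 1.0]
finger_gap: 0.0693
grip_force: 0.0
```

View pics/c5.png

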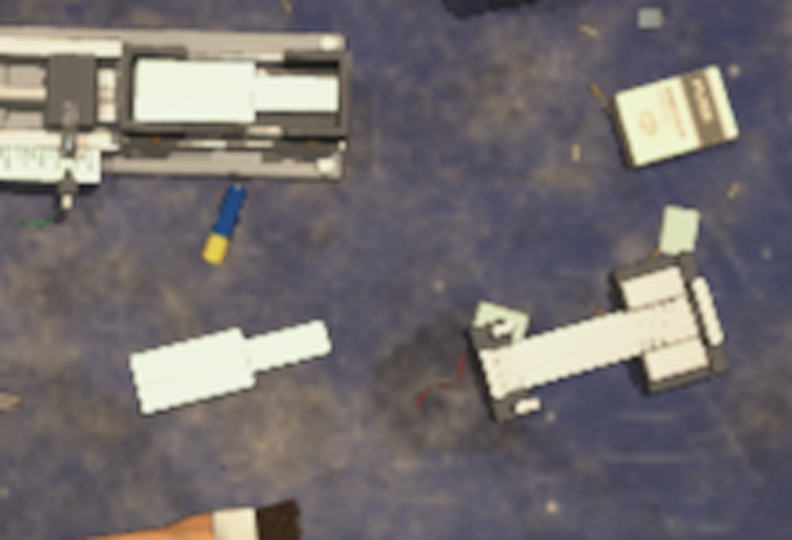

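The strap lies flat on the bench (crop: tail (137,384), tip (327,337)), and the nest is unobstructed (cheeks about (651,291)/(677,363), tail guides (497,325)/(527,405)). Now I'll measure both in the same picture.

```bash
cat > m.py <<'E'
from h import *
def strap(im,box,z=.010,t=170):
    x0,y0,x1,y1=box
    u=cv2.resize(im[y0:y1,x0:x1],None,fx=4,fy=4,interpolation=cv2.INTER_CUBIC).min(2)
    cs=cv2.findContours((u>t).astype(np.uint8),0,2)[0];c=max(cs,key=cv2.contourArea)
    (cx,cy),(w,h),a=r=cv2.minAreaRect(c)
    P=np.array([ray("top",x0+(p[0]+.5)/4-.5,y0+(p[1]+.5)/4-.5,z)[:2] for p in cv2.boxPoints(r)])
    # order: short sides midpoints
    e=[(P[i]+P[(i+1)%4])/2 for i in range(4)]
    L=[np.linalg.norm(e[0]-e[2]),np.linalg.norm(e[1]-e[3])]
    A,B=(e[0],e[2]) if L[0]>L[1] else (e[1],e[3])
    if A[1]<B[1]:A,B=B,A   # A = tail (+y)
    v=A-B;return A,B,np.arctan2(-v[0],v[1]),L
E
python3 - <<'E'
from m import *
im=cv2.imread("pics/top5.png")
for t in(130,170):
    A,B,th,L=strap(im,(300,255,370,300),t=t);print("strap tail",A.round(4),"tip",B.round(4),th.round(4),"C",((A+B)/2).round(4),np.round(L,4))
# rail edges between guides and cheeks
g=im.min(2).astype(float);E=[]
for c in range(415,437):
    col=np.interp(np.arange(255,300,.1),np.arange(480),g[:,c]);d=np.gradient(col)
    rows=np.arange(255,300,.1);m=rows[col>150];E.append((c,m.min(),m.max()))
E=np.array(E);mid=(E[:,1]+E[:,2])/2
p=np.polyfit(E[:,0],mid,1);pu=np.polyfit(E[:,0],E[:,1],1);pl=np.polyfit(E[:,0],E[:,2],1);print("slopes",p,pu,pl,np.ptp(mid-np.polyval(p,E[:,0])),(E[:,2]-E[:,1])[[0,10,-1]])
a,b=[ray("top",c,np.polyval(p,c),.014)[:2] for c in(405,450)];v=a-b;v/=np.linalg.norm(v);th=np.arctan2(-v[0],v[1]);print("nest th",th)
q=lambda x,y,z:ray("top",270+(x+.5)/3.6-.5,180+(y+.5)/3.6-.5,z)[:2]
R=rot(th)
for nm,P,y in(("cheek",(q(651,291,.027)+q(677,363,.027))/2,-.04),("guide",(q(497,325,.024)+q(527,405,.024))/2,.053),("stop",ray("top",390+306.6/4,240+105.1/4,.027)[:2],-.066)):
    s=v@(P-b);off=(R.T@(P-b))[0];print(nm,"origin along line:",(b+v*(s-y)).round(4),"lateral",off.round(4))
print(im.min(2)[258:296,400:412])
E
```

```text
strap tail [0.4226 0.0145] tip [ 0.4532 -0.1041] 0.2523 C [ 0.4379 -0.0448] [0.0383 0.1225]
strap tail [0.4227 0.0134] tip [ 0.4528 -0.1032] 0.2526 C [ 0.4377 -0.0449] [0.0363 0.1205]
slopes [-4.11660079e-01  4.53268182e+02] [-2.16431395e-01  3.62659740e+02] [ -0.60688876 543.87662338] 3.7966403162051847 [26.7 13.4 13.2]
nest th 0.38897807902269266
cheek origin along line: [ 0.4491 -0.2647] lateral -0.0074
guide origin along line: [ 0.4492 -0.2649] lateral 0.006
stop origin along line: [ 0.4501 -0.2671] lateral -0.0094
[[ 88  87  90  93  93  92  90  89  88  87  82  83]
 [ 83  82  83  86  91  93  92  91  90  88  84  84]
 [ 79  79  78  80  85  88  92  94  93  91  88  86]
 [ 78  78  77  77  82  88  94  97  96  93  89  87]
 [ 78  79  77  77  80  88  96  99  96  93  90  86]
 [ 75  77  79  98 105  86  92  95  96  92  91  90]
 [ 72  74  86 128 159 152 141 113  97  93  92  90]
 [ 72  75  96 153 190 190 182 165 154 144 121  97]
 [ 75  82 119 168 189 190 189 189 189 184 168 153]
 [ 81  82 136 184 189 189 189 189 188 188 189 188]
 [ 86  86 145 189 189 189 188 169 143 146 168 188]
 [ 85 114 165 
[... 663 characters left out ...]
 43 125 190 207 212 213 208 207 207]
 [ 73  56  41  39  72 160 207 209 202 197 207 205]
 [ 81  68  48  42  45 154 210 205 192 193 207 207]
 [ 87  74  54  46  46 141 200 206 204 205 209 210]
 [ 87  75  55  50  45  97 171 206 207 195 193 210]
 [ 88  84  69  55  44  50 156 211 205 190 188 208]
 [ 90  92  79  57  48  45 158 213 205 202 186 166]
 [ 95  94  84  64  47  44 121 189 210 190 145  98]
 [ 94  93  89  74  48  40  57 124 159 138  99  89]
 [ 88  91  90  76  53  44  51  69  77  86  88  89]
 [ 88  91  89  82  64  45  55  80  89  90  92  82]
 [ 88  89  89  86  78  56  46  71  89  89  92  75]
 [ 89  89  87  83  79  61  40  62  86  90  90  84]
 [ 90  89  85  80  74  59  38  56  82  88  90  90]]
```

Run:
```python
from m import *
im=cv2.imread("pics/top5.png");g=im.min(2).astype(float);E=[]
for c in range(419,438):
    rows=np.arange(255,300,.05);col=np.interp(rows,np.arange(480),g[:,c]);k=np.argmin(abs(rows-(280-(c-405)*.27)))
    lo=k
    while col[lo]>140:lo-=1
    hi=k
    while col[hi]>140:hi+=1
    E.append((c,rows[lo],rows[hi]))
E=np.array(E);print(E[:,2]-E[:,1])
pu=np.polyfit(E[:,0],E[:,1],1);pl=np.polyfit(E[:,0],E[:,2],1);p=(pu+pl)/2;print(pu[0],pl[0])
a,b=[ray("top",c,np.polyval(p,c),.014)[:2] for c in(405,450)];v=a-b;v/=np.linalg.norm(v);th=np.arctan2(-v[0],v[1]);print("nest th",th)
q=lambda x,y,z:ray("top",270+(x+.5)/3.6-.5,180+(y+.5)/3.6-.5,z)[:2]
R=rot(th)
for nm,P,y in(("cheek",(q(651,291,.027)+q(677,363,.027))/2,-.04),("guide",(q(497,325,.024)+q(527,405,.024))/2,.053),("stop",ray("top",390+306.6/4,240+105.1/4,.027)[:2],-.066)):
    s=v@(P-b);off=(R.T@(P-b))[0];print(nm,"origin along line:",(b+v*(s-y)).round(4),"lateral",off.round(4))
```

```text
[13.6  13.65 13.75 13.65 13.7  14.15 13.75 13.7  13.7  13.6  13.7  13.75
 13.75 13.65 13.75 13.9  13.55 13.6  13.7 ]
-0.2915789473684794 -0.2934210526316398
nest th 0.28402900849195023
cheek origin along line: [ 0.4483 -0.2655] lateral -0.0022
guide origin along line: [ 0.4481 -0.2648] lateral 0.0014
stop origin along line: [ 0.449  -0.2681] lateral -0.0011
```

```bash
python3 -m jog '[[0.8,[-0.002,-0.044,0],0],[0.8,[-0.002,-0.044,0],0],[0.8,[-0.002,-0.044,0],0],[0.8,[-0.002,-0.044,0],0],[0.8,[-0.003,-0.042,0],0],[0.8,[0,0,-0.03],0],[0.8,[0,0,-0.04],0],[0.8,[0,0,-0.022],0],[0.7,[0,0,0],0],[0.6,[0,0,0],0]]' 40; python3 -m jog '[[0.3,[0,0,0],0],[0.3,[0,0,0],0],[0.3,[0,0,0],0],[0.3,[0,0,0],0],[0.3,[0,0,0],0],[0.3,[0,0,0],0]]'
```

```text
time: 17.65
ee_pos: [0.4348, -0.0342, 0.1843]
eef_rot: [-0.0, 0.613, 0.79, 0.0]
contact_force: [-0.0, 0.5, -0.2]
finger_gap: 0.0605
grip_force: 0.0
time: 18.25
ee_pos: [0.4348, -0.0344, 0.1846]
eef_rot: [0.0, 0.613, 0.79, -0.0]
contact_force: [-1.1, -0.2, 2.8]
finger_gap: 0.0353
grip_force: 40.0
```

```bash
python3 -m jog '[[0.3,[0,0,0.025],0],[0.3,[0,0,0.03],0.01],[0.3,[0.001,-0.03,0],0.012],[0.3,[0.002,-0.04,0],0.012],[0.3,[0.002,-0.04,0],0],[0.3,[0.002,-0.04,0],0],[0.3,[0.002,-0.04,0],0],[0.3,[0.001,-0.03,0],0],[0.3,[0,0,-0.01],0],[0.3,[0,0,0],0]]'
python3 - <<'E'
from h import *
s=sensors.observe();print(s["ee_pos"],s["eef_rot"],2*np.arctan2(s["eef_rot"][2],s["eef_rot"][1])-np.pi/2,s["contact_force"])
im,d=grab("top");cv2.imwrite("pics/top6.png",im);a=cv2.resize(im[235:315,385:495],None,fx=4.4,fy=4.4,interpolation=cv2.INTER_CUBIC)
im,d=grab("scene");cv2.imwrite("pics/scene6.png",im);b=cv2.resize(im[185:265,360:470],None,fx=3,fy=3,interpolation=cv2.INTER_CUBIC)
b=cv2.copyMakeBorder(b,0,0,0,a.shape[1]-b.shape[1],0);cv2.imwrite("pics/c6.png",np.vstack([a,b]))
E
```

```text
time: 19.25
ee_pos: [0.4441, -0.2544, 0.2281]
eef_rot: [-0.001, 0.6, 0.8, 0.0]
contact_force: [-0.3, 0.3, -1.4]
finger_gap: 0.0355
grip_force: 40.0
[ 0.44409818 -0.25438041  0.22811093] [-1.25575812e-03  6.00410700e-01  7.99690787e-01  2.46504188e-04] 0.28276593295536423 [-0.30221404  0.28983941 -1.39047117]
```

View pics/c6.png

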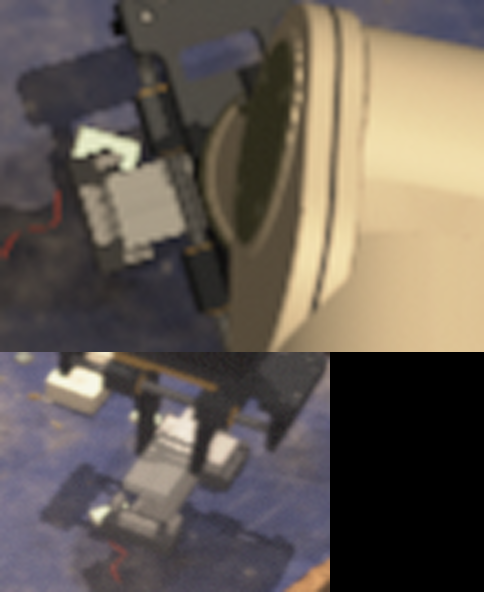

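Top crop: the strap's tail edge is at about (112,218), lying over the nest's tail guides. I'll check it against the target tail by ray.

Run:
```python
from h import *
im=cv2.imread("pics/top6.png");print("target tail",.4314,-.2077)
N=np.array([.4482,-.2653]);R=rot(.284)
for nm,p in(("tailtop",[0,.06]),("cornL",[.018,.06]),("cornR",[-.018,.06])):
    w=N+R@np.array(p);print(nm,pix("top",[*w,.0535]).round(1))
print(im.min(2)[274:300,405:428])
```

```text
target tail 0.4314 -0.2077
tailtop [411.2 282.5]
cornL [408.7 274.3]
cornR [413.7 290.7]
[[ 56  55  54  55  63  91 109 110 117 130 136 136 136 136 135 137 125 103
   77  56  67  63  72]
 [ 56  56  54  65  95 126 139 137 137 136 136 136 137 138 138 137 131 117
   89  57  69  72  64]
 [ 62  59  54  70 110 137 135 136 137 136 137 137 138 136 137 135 135 123
   91  65  67  71  61]
 [ 99  92  81  80 108 137 137 137 137 137 136 136 135 135 136 136 136 130
  117  86  59  67  60]
 [122 120 109  90 100 126 137 137 136 136 136 135 137 135 136 137 135 135
  135 108  60  69  69]
 [123 124 107  82  86 111 137 135 136 136 137 137 137 137 135 136 135 134
  134 114  70  68  72]
 [126 122  98  76  86 112 138 136 136 136 136 136 136 134 134 134 134 133
  133 120  83  62  69]
 [127 122 111  99  92 103 128 136 135 135 134 134 134 133 133 133 133 133
  134 131 103  57  68]
 [118 123 123 115  96  87 113 136 135 133 133 133 132 133 134 134 136 136
  137 137 115  67  70]
 [104 125 122 112  97  90 110 134 133 133 132 134 134 135 137 137 137 137
  137 136 120  81  65]
 [ 99 127 122 108  97  96 108 129 133 135
[... 811 characters left out ...]
 44  48  44  35  35]
 [ 46  42  48  54  56  55  53  58  97 120 107  94  90  95  78  42  42  48
   51  52  45  27  26]
 [ 45  40  44  54  54  55  55  56  78  95  88  67  47  36  39  40  52  64
   65  55  47  32  21]
 [ 44  37  42  54  55  55  54  51  46  40  41  41  38  41  44  45  58  73
   74  57  46  37  23]
 [ 44  40  44  48  50  44  44  46  44  41  41  42  45  47  51  51  60  71
   70  55  47  40  26]
 [ 45  45  45  46  47  38  36  41  44  44  44  46  50  53  54  56  57  58
   58  51  50  45  30]
 [ 45  47  48  45  42  40  40  42  43  39  39  43  46  50  51  53  53  50
   48  48  49  48  36]
 [ 44  47  48  45  41  40  40  41  41  38  38  42  44  46  47  50  49  48
   48  48  48  51  41]]
```

Corners agree with the prediction to within 1 px. Descending.

```bash
python3 -m jog '[[0.3,[0.0005,0,-0.01],0],[0.3,[0,0,-0.008],0],[0.3,[0,0,-0.004],0],[0.3,[0,0,0],0]]'; python3 -m jog '[[0.3,[0,0,-0.003],0],[0.3,[0,0,-0.003],0],[0.3,[0,0,0],0]]'
```

```text
time: 19.75
ee_pos: [0.4451, -0.2539, 0.2067]
eef_rot: [-0.001, 0.6, 0.8, 0.0]
contact_force: [-0.7, 0.2, -1.9]
finger_gap: 0.0357
grip_force: 40.0
time: 20.05
ee_pos: [0.4452, -0.2543, 0.2012]
eef_rot: [-0.0, 0.6, 0.8, 0.0]
contact_force: [1.0, -0.4, -0.4]
finger_gap: 0.0357
grip_force: 40.0
```

```bash
python3 -m jog '[[0.3,[0,0,-0.001],0],[0.3,[0,0,-0.0015],0],[0.3,[0,0,0],0]]'
```

```text
time: 20.35
ee_pos: [0.4452, -0.2544, 0.1989]
eef_rot: [-0.0, 0.6, 0.8, 0.0]
contact_force: [0.2, 0.4, -0.5]
finger_gap: 0.0352
grip_force: 40.0
```

```bash
python3 -m jog '[[0.6,[0,0,-0.0005],0],[0.6,[0,0,0],0],[0.6,[0,0,0],0],[0.6,[0,0,0],0],[0.6,[0,0,0.02],0],[0.6,[0,0,0.04],0],[0.6,[0,0,0.04],0],[0.6,[-0.01,0.045,0],0],[0.6,[0,0.045,0],0],[0.6,[0,0.045,0],0]]'; python3 -m jog '[[0.6,[0,0.045,0],0],[0.6,[0,0.045,0],0],[0.6,[0,0.045,0],0],[0.6,[0,0.045,0],0],[0.6,[0,0,0],0]]'
python3 - <<'E'
from m import *
im,d=grab("top");cv2.imwrite("pics/top7.png",im)
g=cv2.cvtColor(im,cv2.COLOR_BGR2GRAY);print(g[218:230,284:294])
N=np.array([.4482,-.2653]);R=rot(.284)
for p in([0,.06],[.018,.06],[-.018,.06],[0,-.06]):print(p,pix("top",[*(N+R@np.array(p)),.024]).round(1))
a=cv2.resize(im[235:315,385:495],None,fx=5,fy=5,interpolation=cv2.INTER_CUBIC);cv2.imwrite("pics/c7.png",a)
E
```

```text
time: 21.35
ee_pos: [0.4349, -0.118, 0.2988]
eef_rot: [0.001, 0.6, 0.8, -0.0]
contact_force: [0.6, 0.4, 0.1]
finger_gap: 0.0522
grip_force: 0.0
time: 21.85
ee_pos: [0.4347, 0.0664, 0.2991]
eef_rot: [0.0, 0.597, 0.802, 0.001]
contact_force: [-0.9, -1.2, 0.0]
finger_gap: 0.0522
grip_force: 0.0
[[237 237 212 133 137 158 141 178 214 214]
 [238 238 214 134 155 168 131 179 216 216]
 [213 211 183 123 169 178 113 159 194 193]
 [207 194 150 128 140 141  98 160 204 204]
 [230 227 176 144 110  91 101 185 215 219]
 [230 232 191 148 121 107 121 189 198 208]
 [238 233 217 217 213 212 185 202 219 221]
 [243 228 224 243 240 238 227 223 239 238]
 [242 228 223 238 213 219 232 230 243 243]
 [241 237 236 221 142 166 222 236 242 241]
 [241 242 242 207  96 117 203 241 241 241]
 [229 225 212 168 105 114 169 230 242 243]]
[0, 0.06] [409.2 282.5]
[0.018, 0.06] [406.7 274.5]
[-0.018, 0.06] [411.6 290.5]
[0, -0.06] [462.2 267. ]
```

View pics/c7.png

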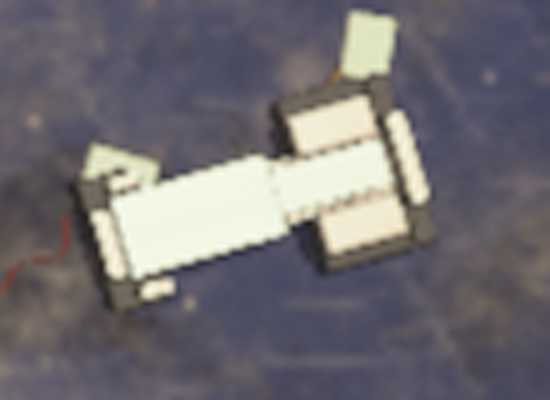

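The crop shows the strap lying flat on the rail, its tongue (335,175) between the two cheeks and its body (195,215) between the tail guides. The slide's pointer hasn't moved from the mark.

```bash
python3 -c "
from rig import arm;print(arm.sign_off())"
```

```text
the job is handed in; nothing more can be done
None
```

The job is handed in. In the last picture the strap lay flat in the nest with its tongue between the cheeks, the pointer was level with the clip, and the other straps were never handled. It took about 22 s of the 72 s, and the hand-in gave no verdict.

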